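# Stack the neck-heel blanks and hold them pressed in the glue-up jig

### The job

Stack the two heel blanks squarely on the bed of the glue-up jig, dark walnut underneath and pale maple flush on top, both lengthwise towards the jig's cork-faced sprung pad and centred on it. Then push the pile of both against the pad until the pad's red pointer stands over the green mark, which is a steady 10 newtons or so, without ever ramming the pad near the end of its travel. Finish while still holding the pile pressed like that, so the luthier can put the clamps on, and leave the glue tub, block plane and chisel where they lie.

Things in the scene. Friction and masses are not known exactly. Their poses are not given: they have to be found in the camera images.
- jig: Glue-up jig, screwed to the bench: grey melamine-faced bed 240 x 130 x 12 mm. Origin at bench height; x runs along the bed towards the sprung pad, roughly away from the robot; bed from x = -110 to 130, y = -65 to 65 mm, clear up to the pad. A bracket at x = 108 to 122 mm backs the spring; bracket and pad top out 59 mm above the bench. Green mark on the bed at x = 62 to 74, y = 48 to 62 mm.
- pad (a joint): Travel of the sprung pad along the jig's +x in metres: 0 at rest, 0.040 at its end stop. Spring 500 N/m without preload: 0.020 m is 10 N. Its red pointer stands in the middle of the green mark at 0.020, at the mark's edges at 0.014 and 0.026.
- pad_face (a point): Foot of the middle of the cork face of the pad, level with the top of the bed, axes as the jig's; it rides with the pad. With the pad at rest it lies at x = +40 mm in the jig's frame. The face is upright, looks to -x, 80 mm wide and 46 mm high; the pad is 16 mm thick, wood; a red pointer sticks out low on its +y side.
- walnut: Dark brown walnut block, 80 (its x) x 50 (its y) x 25 mm, 50 to 85 g, loose on the bench. Origin at the centre of its underside.
- maple: Pale maple block, 80 (its x) x 50 (its y) x 25 mm, 55 to 95 g, loose on the bench. Origin at the centre of its underside. Walnut and maple swap sides at random.
- glue_tub: Bystander: white round tub with a lid, 84 mm across, 60 mm high. Origin at the centre of its underside.
- plane: Bystander: dark steel block plane, 160 (its x) x 44 mm, 50 mm high. Origin at the centre of its underside.
- chisel: Bystander: chisel lying along its x, 232 mm long, 24 mm thick, wooden handle to -x. Origin under it, 130 mm from the handle's end.
There are look-alikes about, which are no part of the job. There is more than one size of the walnut; the one meant has the size given above.

How it is judged:
By the outcome, as a careful person would: the job done as asked, in the order asked, and still so for the second after the job is handed in, while the arm keeps its last pose, push and grip.
It also fails if it takes over 72 s, if anything falls off the work surface, if the arm or the gripper's body presses on something with over 40 N, if the wrist force passes 120 N, or if a joint passes its speed limit or range.

### The arm

A 6-joint arm with a two-finger parallel gripper is mounted at the origin on the work surface. World frame = base frame: x ahead of the robot, y to its left, z up, the work surface at z = 0. Lengths are in m, angles in rad, forces in N, time in s.
With the tool pointing down it reaches from about 0.275 to 1 m from the base axis. Payload 8.4 kg.
Tool frame: the origin (TCP) lies at the very end of the fingers, on their centre line; the grasp point (between the pads) lies 19 mm behind it; z points along the fingers, y is the line along which they close (so a half turn about z gives the same grasp; the last joint's range is limited). The gripper opens to 85 mm and grips with 20 to 120 N. Pads are 22 mm wide; open, the fingers measure 114 mm over their backs; the gripper's body (76 mm by 85 mm) begins 54 mm behind the grasp point. The pads swing forward as they close: fully open they stand 13 mm farther back than shut.
Start: joints at [1.161, 0.353, 1.633, -0, 1.155, -0.002], TCP at [0.248, 0.574, 0.195] pointing down, gripper open.
Joint ranges: [-2.63, 2.63], [-0.92, 2.1], [0.06, 2.66], [-1.3, 4.44], [0, 2.69], [-3.02, 3.02]. Speed limits (rad/s): [2.22, 2.22, 2.79, 3.14, 3.14, 3.14].

### API

Orientations are given as a unit quaternion [w, x, y, z].
In Python, from bench import read_state, get_image, camera_model, job_done gives the robot as it stands.
- The arm moves only by the tool apply_moves, never from a script. Its argument "increments" is a list of rows, each an object with "translation": the shift along the tool's x, y, z in mm, a list of three; "turn": the turn about the tool's z in degrees. In form: [{"translation": [tx, ty, tz], "turn": turn}, ...]. A call has 1 to 5 rows; each row shifts and turns the commanded pose from where the row before left it, along the tool's axes as they then stand; what a row does not reach is not made up. A row lasts 1/12 s, in which the tool goes at most 41.7 mm and 7.16 degrees, less where a joint would pass 70% of its speed; a pose out of reach is approached as far as the arm can. A call is refused whole if a number of a shift passes 41.7 or a number of a turn 7.16, either way. A call with a gripper value outside its range is refused whole. "claw" is the finger opening in mm, from 0 to 85.4, set as the call begins (left out, the last holds). The fingers move at their own pace and stop on an object; the grip force is fixed at half the most. Time passes only in rows, so rows that do not move let the fingers close. It gives the time, the measured TCP pose, the force, the opening and the grip force at its end, in the units of the state.
- read_state(): the state, without advancing time (a new reading comes with each control period).
- get_image(name): name is "side" or "top"; returns (picture, depth): 400x640x3 uint8, red, green, blue; 400x640 float32, m along the optical axis (not along the pixel's ray), 0 where there is no reading.
- camera_model(name): a dict with "fx", "fy", "cx", "cy" (pixels), "k1" (the pictures are not rectified: a ray, as slopes to the right and down, at radius r is drawn at 1 + k1 r^2 times it, then the intrinsics apply), "R" (3x3) and "t" (3): a world point X has camera coordinates R X + t. Camera axes: x right, y down, z forward; pixel columns grow to the right and rows downward; lengths in m; the calibration is good to about 2 mm. A picture is of the moment at which its call begins. camera_model takes no time and is no camera call.
- job_done(): hands the job in; it is judged then, once.
The state is a dict: "clock": time; "qpos": joint angles; "dq": joint speeds; "effort": joint torques, N m; "position": TCP position; "ee_rot": TCP orientation; "ft_force": force on the tool from outside, world axes, zero at the start; "wrist_torque": the same for the moment, N m; "gripper_width": finger opening in m; "grip_force": force on a finger pad.
Only numpy, scipy, OpenCV 4.12 (cv2) and the standard library are available. Lean on these libraries where they do the work, as an engineer would, in place of code of your own. Each camera call takes 0.05 s, during which the arm holds its last target. There are 200 camera calls.

## Working session

There is one attempt and no reset: what is moved stays moved. The work goes in short steps, Python scripts to look and compute and a tool call to move; the robot and the scene stay as the last step left them, time stands still between calls to the robot, and variables do not carry over. Pictures are saved under pics/ and viewed, at most 10 in all, crops included, and the job is handed in when it is done.

Besides the shell and the picture viewer there is one more tool, called after "Emit:" by a JSON object that holds its "op" and its "data", one argument or row to a line. apply_moves: Moves the arm, as the interface text tells. Its arguments: {"type":"object","properties":{"increments":{"type":"array"},"claw":{"type":"number"}},"required":["increments"]}

```bash
mkdir -p pics
cat > h.py <<'E'
import numpy as np,cv2
from bench import *
def save(n,p): cv2.imwrite('pics/'+p,cv2.cvtColor(n,cv2.COLOR_RGB2BGR))
def pts(cam,depth):
    m=camera_model(cam); h,w=depth.shape
    u,v=np.meshgrid(np.arange(w),np.arange(h))
    K=np.array([[m['fx'],0,m['cx']],[0,m['fy'],m['cy']],[0,0,1.]])
    s=cv2.undistortPoints(np.stack([u,v],-1).reshape(-1,1,2).astype(float),K,np.array([m['k1'],0,0,0.])).reshape(h,w,2)
    c=np.dstack([s*depth[...,None],depth])
    return (c-np.array(m['t']))@np.array(m['R'])
E
python3 - <<'E'
from h import *
for c in('top','side'):
    i,d=get_image(c); save(i,c+'0.png'); np.savez('/tmp/'+c,i=i,d=d)
    m=camera_model(c);print(c,m)
print(read_state())
E
```

```text
top {'fx': 386.83322163340165, 'fy': 386.83322163340165, 'cx': 320.26304841765995, 'cy': 195.15896025478358, 'k1': -0.03942996285904348, 'R': array([[-0.01740404, -0.99979243,  0.01059257],
       [-0.98499015,  0.01532482, -0.17192891],
       [ 0.1717309 , -0.01342584, -0.98505241]]), 't': array([-0.0720777 ,  0.53100509,  1.22436138])}
side {'fx': 398.09540876163476, 'fy': 398.09540876163476, 'cx': 317.9722348658948, 'cy': 203.95739802351056, 'k1': -0.09821746293468633, 'R': array([[ 0.78169496, -0.62365263, -0.00322376],
       [-0.35971821, -0.4466412 , -0.81921575],
       [ 0.50946619,  0.64153646, -0.57347639]]), 't': array([-0.48396386,  0.19397045,  0.8999844 ])}
{'clock': 0.1, 'qpos': array([ 1.16059798e+00,  3.53566174e-01,  1.63403744e+00,  8.80780961e-06,
        1.15518544e+00, -2.36072770e-03]), 'dq': array([-0.00305144, -0.00048584, -0.00062791,  0.00052858, -0.0003734 ,
        0.0013981 ]), 'effort': array([ 1.40763434e-03, -6.06354761e+01, -3.42820823e+01,  1.08102370e-04,
        3.75528864e-03,  4.00332124e-05]), 'position': array([0.24768547, 0.57333499, 0.19475427]), 'ee_rot': array([-1.26465526e-04,  2.02510199e-01,  9.79279971e-01, -5.84692103e-04]), 'ft_force': array([-0.41621477, -0.13272999,  1.72914317]), 'wrist_torque': array([ 0.00835533, -0.02810007,  0.01552894]), 'grip_force': 0.0, 'gripper_width': 0.08542336764172259}
```

View pics/top0.png

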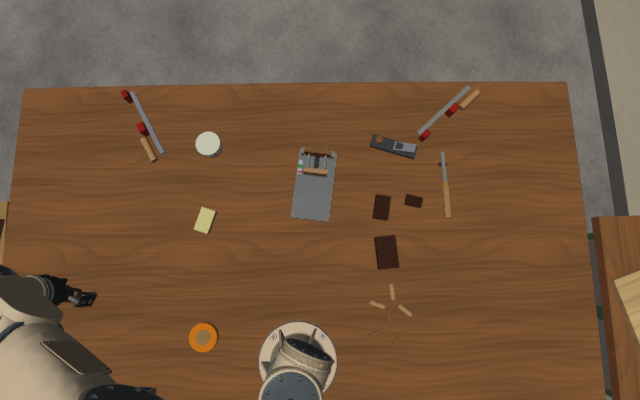

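View pics/side0.png

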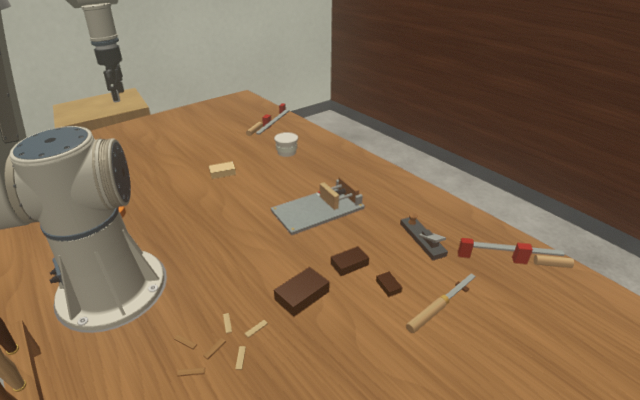

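The top view shows maple at (205,220), the jig at (314,185) with its pad at the top end, and walnut candidates at (382,207), (387,252) and (413,201). The side view agrees. Next I measure them from masks and depth.

```bash
cat >> h.py <<'E'
def rect(P,mask,zlo,zhi,win):
    x0,y0,x1,y1=win; M=np.zeros_like(mask); M[y0:y1,x0:x1]=mask[y0:y1,x0:x1]
    M&=(P[...,2]>zlo)&(P[...,2]<zhi)
    q=P[M]; r=cv2.minAreaRect((q[:,:2]*1000).astype(np.float32))
    (c,(w,h),a)=r
    if w<h: w,h,a=h,w,a+90
    return np.round(c,1),round(w,1),round(h,1),round((a+90)%180-90,1),round(float(np.median(q[:,2]))*1000,1),len(q)
E
python3 - <<'E'
from h import *
f=np.load('/tmp/top.npz');i,d=f['i'],f['d'];P=pts('top',d)
hsv=cv2.cvtColor(i,cv2.COLOR_RGB2HSV);H,S,V=[hsv[...,k] for k in range(3)]
for n,p in dict(maple=(220,205),bed=(200,312),w1=(207,382),w2=(252,387),w3=(201,413),pad=(171,315),bench=(200,250),tub=(145,208),plane=(146,395)).items(): print(n,hsv[p],np.round(P[p]*1000,1))
one=np.ones_like(H,bool)
A=one
print('maple',rect(P,A,.017,.035,(185,200,225,240)))
print('w1',rect(P,A,.017,.035,(365,188,398,225)))
print('w2',rect(P,A,.01,.06,(365,230,410,275)))
print('w3',rect(P,A,.01,.06,(402,190,428,212)))
print('bed',rect(P,(S<60)&(V>60)&(V<190),.005,.02,(285,170,345,230)))
print('bedz',rect(P,A,.007,.017,(285,178,345,230)))
print('pad',rect(P,A,.045,.075,(285,160,345,180)))
print('brk',rect(P,A,.045,.075,(285,140,345,160)))
red=((H<8)|(H>172))&(S>150)&(V>120); g=(H>40)&(H<85)&(S>80)
for n,m in(('red',red),('green',g)):
  m=m.copy();m[:,:285]=0;m[:,345:]=0;m[:140]=0;m[230:]=0
  print(n,m.sum(),np.round(P[m].mean(0)*1000,1) if m.any() else '')
E
```

```text
maple [ 26  90 192] [456.6 302.6  20.5]
bed [ 70   7 112] [519.9 -53.2  10.1]
w1 [  9 144  53] [ 489.8 -285.6   28.1]
w2 [ 10 146  54] [ 341.2 -294.5   33.4]
w3 [  8 155  51] [ 509.7 -392.8   19.2]
pad [ 16 117 155] [608.6 -64.8  58.3]
bench [ 14 153 120] [525.7 158.4  -5.4]
tub [ 31  32 193] [701.6 289.   63.2]
plane [100   8  99] [ 700.8 -340.6   24.8]
maple (array([455.4, 304.8]), 79.8, 52.6, -18.1, 23.4, 375)
w1 (array([ 490.8, -287. ]), 80.9, 51.1, -9.2, 23.5, 361)
w2 (array([ 342.3, -295.5]), 103.3, 68.7, 4.6, 31.5, 687)
w3 (array([ 511.5, -395.5]), 55.3, 34.8, 74.6, 16.5, 168)
bed (array([543. , -55.5]), 178.0, 128.9, -7.7, 10.7, 1711)
bedz (array([522.4, -63.5]), 161.4, 147.7, 89.0, 10.8, 1491)
pad (array([622.2, -67. ]), 79.9, 40.9, 82.3, 57.5, 139)
brk (array([667.3, -78.2]), 95.6, 32.2, 83.3, 56.0, 135)
red 4 [619.8 -12.   15. ]
green 11 [639.  -13.5  11.8]
```

```bash
cat >> h.py <<'E'
def plane(cam,uv,z):
    m=camera_model(cam);K=np.array([[m['fx'],0,m['cx']],[0,m['fy'],m['cy']],[0,0,1.]])
    s=cv2.undistortPoints(np.asarray(uv,float).reshape(-1,1,2),K,np.array([m['k1'],0,0,0.])).reshape(-1,2)
    R=np.array(m['R']);o=-R.T@np.array(m['t']);r=np.c_[s,np.ones(len(s))]@R
    return (o+r*((z-o[2])/r[:,2])[:,None])[:,:2]*1000
def go(x,y,z,psi):
    s=read_state();q=s['ee_rot'];p=s['position']*1000
    cur=np.degrees(2*np.arctan2(q[2],q[1])-np.pi/2)
    t=(psi-cur+90)%180-90
    a=np.radians(cur+t);d=np.array([x,y,z])-p
    print('t',round(s['clock'],2),'pos',np.round(p,1),'psi',round(cur%360,2),'F',np.round(s['ft_force'],1),'w',round(s['gripper_width']*1000,1))
    print('turn',round(-t,2),'then',np.round([-np.sin(a)*d[0]+np.cos(a)*d[1],np.cos(a)*d[0]+np.sin(a)*d[1],-d[2]],1))
E
python3 - <<'E'
from h import *
f=np.load('/tmp/top.npz');i,d=f['i'],f['d']
hsv=cv2.cvtColor(i,cv2.COLOR_RGB2HSV);H,S,V=[hsv[...,k] for k in range(3)]
def fit(m,win,z,n):
    M=np.zeros(m.shape,np.uint8);x0,y0,x1,y1=win;M[y0:y1,x0:x1]=m[y0:y1,x0:x1]
    c=max(cv2.findContours(M,0,cv2.CHAIN_APPROX_NONE)[0],key=cv2.contourArea).reshape(-1,2)
    w=plane('top',c,z);r=cv2.minAreaRect(w.astype(np.float32));print(n,np.round(r[0],1),np.round(r[1],1),round(r[2],1));return r
for w in((280,178,350,230),(280,176,350,230),(280,186,350,230)):
  r=fit((S<60),w,.012,'bed');print(np.round(cv2.boxPoints(r),1).tolist())
fit((S<115)&(V>130),(185,200,225,240),.025,'maple')
fit((V<85),(365,188,398,225),.025,'w1')
# pad top colour
fit((H>12)&(V>130)&(S>90),(295,160,335,180),.059,'padtop')
E
```

```text
bed [528.9 -53.3] [128.8 149.2] 82.2
[[446.29998779296875, -107.0999984741211], [594.0999755859375, -127.19999694824219], [611.5, 0.4000000059604645], [463.70001220703125, 20.5]]
bed [532.3 -53.8] [128.8 156.1] 82.2
[[446.29998779296875, -107.0999984741211], [601.0, -128.10000610351562], [618.4000244140625, -0.5], [463.70001220703125, 20.5]]
bed [514.9 -51.4] [128.8 121.1] 82.5
[[446.3999938964844, -107.30000305175781], [566.4000244140625, -123.0999984741211], [583.2999877929688, 4.599999904632568], [463.29998779296875, 20.399999618530273]]
maple [457.4 305. ] [49.9 81. ] 71.8
w1 [ 490.3 -283.7] [51.7 83.4] 79.6
padtop [610.8 -64.6] [74.3 14.2] 82.3
```

Emit:
{"op": "apply_moves", "data": {
  "increments": [
    {"translation": [0, 0, 0], "turn": -7.1},
    {"translation": [0, 0, 0], "turn": -7.1},
    {"translation": [-17, -36, 0], "turn": 0},
    {"translation": [-17, -36, 0], "turn": 0},
    {"translation": [-17, -36, 0], "turn": 0}
  ],
  "claw": 80
}}

```text
clock: 0.52
position: [0.2807, 0.4575, 0.1946]
ee_rot: [-0.0, 0.079, 0.997, -0.001]
ft_force: [1.2, -0.9, 0.3]
gripper_width: 0.08
grip_force: 0.0
```

Emit:
{"op": "apply_moves", "data": {
  "increments": [
    {"translation": [-17, -36, 0], "turn": 0},
    {"translation": [-17, -36, 0], "turn": 0},
    {"translation": [-17, -36, 0], "turn": 0},
    {"translation": [-17, -36, 0], "turn": 0},
    {"translation": [-17, -36, 0], "turn": 0}
  ]
}}

```text
clock: 0.93
position: [0.3361, 0.2659, 0.1952]
ee_rot: [-0.0, 0.08, 0.997, -0.0]
ft_force: [1.4, 0.1, -0.2]
gripper_width: 0.0794
grip_force: 0.0
```

Emit:
{"op": "apply_moves", "data": {
  "increments": [
    {"translation": [-17, -36, 0], "turn": 0},
    {"translation": [-17, -36, 0], "turn": 0},
    {"translation": [-17, -36, 0], "turn": 0},
    {"translation": [-17, -36, 0], "turn": 0},
    {"translation": [-17, -36, 0], "turn": 0}
  ]
}}

```text
clock: 1.35
position: [0.3914, 0.0746, 0.1955]
ee_rot: [0.0, 0.08, 0.997, 0.0]
ft_force: [1.0, 0.6, -0.0]
gripper_width: 0.08
grip_force: 0.0
```

Emit:
{"op": "apply_moves", "data": {
  "increments": [
    {"translation": [-17, -36, 0], "turn": 0},
    {"translation": [-17, -36, 0], "turn": 0},
    {"translation": [-17, -36, 0], "turn": 0},
    {"translation": [-17, -36, 0], "turn": 0},
    {"translation": [-17, -36, 0], "turn": 0}
  ]
}}

```text
clock: 1.77
position: [0.4466, -0.1168, 0.1953]
ee_rot: [-0.0, 0.08, 0.997, 0.0]
ft_force: [0.9, 1.4, -0.2]
gripper_width: 0.0799
grip_force: 0.0
```

```bash
python3 -c "
from h import *
go(491,-287,100,80.8)"
```

```text
t 1.77 pos [ 446.6 -116.8  195.3] psi 80.81 F [ 0.9  1.4 -0.2] w 79.9
turn 0.01 then [ -71.  -160.9   95.3]
```

Emit:
{"op": "apply_moves", "data": {
  "increments": [
    {"translation": [-14, -32, 15], "turn": 0},
    {"translation": [-14, -32, 15], "turn": 0},
    {"translation": [-14, -32, 15], "turn": 0},
    {"translation": [-14, -32, 15], "turn": 0},
    {"translation": [-14, -32, 15], "turn": 0}
  ],
  "claw": 82
}}

```text
clock: 2.18
position: [0.4902, -0.2856, 0.1193]
ee_rot: [-0.0, 0.08, 0.997, 0.0]
ft_force: [0.4, -0.3, 0.7]
gripper_width: 0.0818
grip_force: 0.0
```

Emit:
{"op": "apply_moves", "data": {
  "increments": [
    {"translation": [0, 0, 0], "turn": 0},
    {"translation": [0, 0, 0], "turn": 0},
    {"translation": [0, 0, 0], "turn": 0}
  ]
}}

```text
clock: 2.43
position: [0.4898, -0.2834, 0.1199]
ee_rot: [-0.001, 0.08, 0.997, 0.0]
ft_force: [-0.7, 0.2, 0.1]
gripper_width: 0.0818
grip_force: 0.0
```

```bash
python3 -c "
from h import *
i,d=get_image('top');save(cv2.resize(i[150:270,320:460],None,fx=4,fy=4),'a.png')
i,d=get_image('side');save(i,'b.png')
go(490.5,-286,1,80.5)"
```

```text
t 2.53 pos [ 490.3 -282.9  120.8] psi 80.88 F [-0.   0.7 -0.1] w 82.5
turn 0.38 then [ -0.8  -3.  119.8]
```

View pics/b.png

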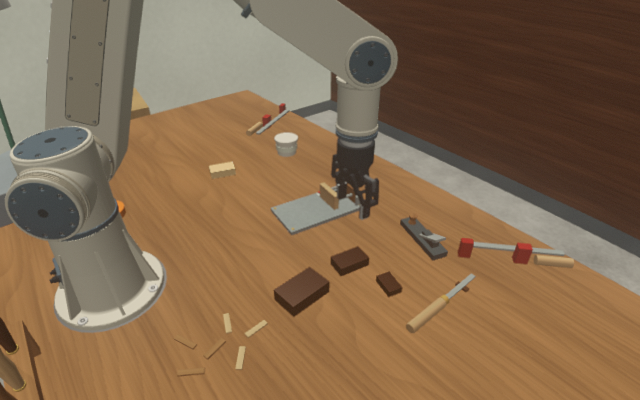

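The side view shows the gripper above the walnut, which is at (350,261), with free space around it. I descend and grip.

Emit:
{"op": "apply_moves", "data": {
  "increments": [
    {"translation": [0, -3, 30], "turn": 0.4},
    {"translation": [0, 0, 30], "turn": 0},
    {"translation": [0, 0, 30], "turn": 0},
    {"translation": [0, 0, 20], "turn": 0},
    {"translation": [0, 0, 9], "turn": 0}
  ]
}}

```text
clock: 2.95
position: [0.4886, -0.2849, -0.0004]
ee_rot: [-0.001, 0.083, 0.997, 0.001]
ft_force: [-0.7, 0.3, 0.6]
gripper_width: 0.0824
grip_force: 0.0
```

Emit:
{"op": "apply_moves", "data": {
  "increments": [
    {"translation": [0, 0, 0], "turn": 0},
    {"translation": [0, 0, 0], "turn": 0},
    {"translation": [0, 0, 0], "turn": 0},
    {"translation": [0, 0, 0], "turn": 0},
    {"translation": [0, 0, 0], "turn": 0}
  ],
  "claw": 40
}}

```text
clock: 3.37
position: [0.4908, -0.2872, 0.0028]
ee_rot: [0.001, 0.083, 0.997, -0.0]
ft_force: [-0.5, 0.2, 0.4]
gripper_width: 0.0399
grip_force: 0.0
```

```bash
python3 -c "
from h import *
print(read_state()['grip_force']);go(490.5,-286,1,80.5)"
```

```text
0.0
t 3.37 pos [ 490.8 -287.2    2.8] psi 80.44 F [-0.5  0.2  0.4] w 39.9
turn -0.06 then [0.5 1.2 1.8]
```

```bash
python3 -c "
from h import *
i,d=get_image('top');j,e=get_image('side');save(np.hstack([cv2.resize(i[150:300,330:450],(480,600)),cv2.resize(j[150:300,280:360],(320,600))]),'c.png')"
```

```text
(no output)
```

View pics/c.png

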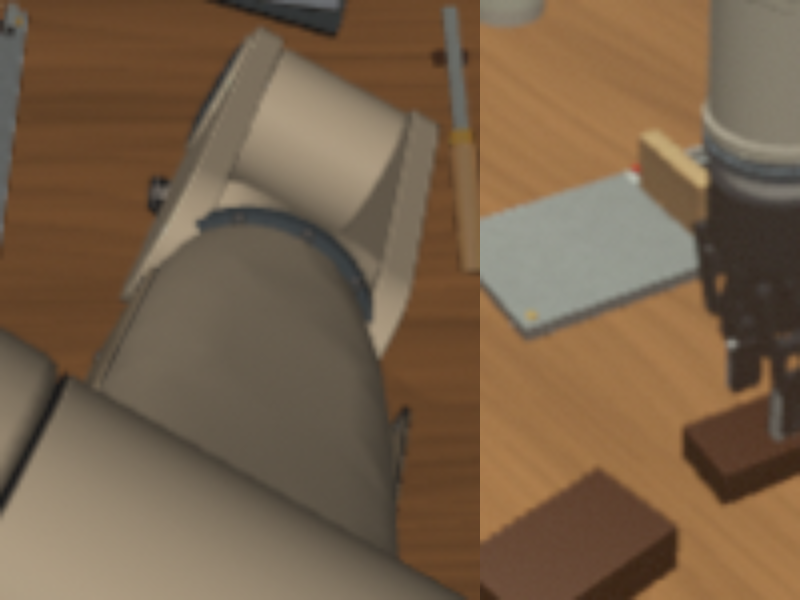

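The crop shows the finger tips at about side px (345,246) and (356,259), higher than I'd expect for z≈3 mm. I check this by projecting the TCP.

```bash
python3 -c "
from h import *
m=camera_model('side');R,t=m['R'],m['t'];K=np.array([[m['fx'],0,m['cx']],[0,m['fy'],m['cy']],[0,0,1.]])
def pr(X): return np.round(cv2.projectPoints(np.array(X,float).reshape(-1,3)/1000,cv2.Rodrigues(R)[0],t,K,np.array([m['k1'],0,0,0.]))[0].reshape(-1,2),1).tolist()
print(pr([[491,-287,3],[491,-287,25],[491,-287,40],[490,-283,120]]))
# block fingers tips
print('tips80@120',pr([[496,-243,120],[484,-323,120],[496,-243,133],[484,-323,133]]),'tips40@3',pr([[494,-267,3],[488,-307,3],[494,-267,25],[488,-307,25]]))
f=np.load('/tmp/side.npz');P=pts('side',f['d'])
print(rect(P,np.ones(P.shape[:2],bool),.015,.045,(328,245,372,277)))
i,d=get_image('side');P=pts('side',d)*1000
for p in [(246,345),(259,356),(255,356),(244,345),(268,345)]: print(p,np.round(P[p]))
save(cv2.resize(i[190:290,300:420],(720,600)),'d.png')"
```

```text
[[350.4, 262.9], [350.8, 256.1], [351.1, 251.5], [351.2, 224.2]]
tips80@120 [[341.5, 215.0], [361.5, 234.0], [341.7, 210.5], [361.9, 229.4]] tips40@3 [[345.9, 258.0], [355.1, 267.9], [346.2, 251.3], [355.6, 261.2]]
(array([ 487.1, -285.4]), 82.0, 53.5, -10.2, 24.2, 581)
(246, 345) [ 490. -266.   44.]
(259, 356) [ 493. -302.   25.]
(255, 356) [ 477. -318.   59.]
(244, 345) [ 491. -265.   49.]
(268, 345) [ 458. -304.   19.]
```

View pics/d.png

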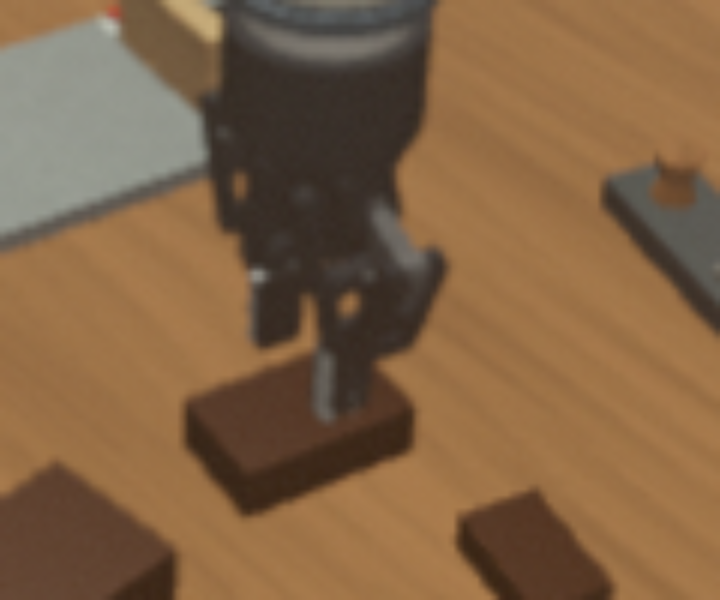

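The picture shows both finger tips hanging about 30–35 mm above where the reported TCP says they are: the right tip at (355,259) is over the block top. The xy position is fine. I reopen, descend further in steps, and check by force and camera.

Emit:
{"op": "apply_moves", "data": {
  "increments": [
    {"translation": [0, 0, 0], "turn": 0},
    {"translation": [0, 0, 0], "turn": 0},
    {"translation": [0, 0, 0], "turn": 0},
    {"translation": [0, 0, 0], "turn": 0},
    {"translation": [0, 0, 5], "turn": 0}
  ],
  "claw": 82
}}

```text
clock: 3.93
position: [0.4905, -0.2871, -0.0031]
ee_rot: [0.001, 0.083, 0.997, -0.0]
ft_force: [0.8, 0.1, 0.1]
gripper_width: 0.0824
grip_force: 0.0
```

Emit:
{"op": "apply_moves", "data": {
  "increments": [
    {"translation": [0, 0, 5], "turn": 0},
    {"translation": [0, 0, 5], "turn": 0},
    {"translation": [0, 0, 0], "turn": 0}
  ]
}}

```text
clock: 4.18
position: [0.4891, -0.2863, -0.015]
ee_rot: [-0.001, 0.083, 0.997, 0.0]
ft_force: [-0.1, 1.3, 0.2]
gripper_width: 0.0823
grip_force: 0.0
```

```bash
python3 -c "
from h import *
i,d=get_image('side');P=pts('side',d)*1000
save(cv2.resize(i[190:290,300:420],(720,600)),'e.png');go(490,-286,0,80.5)"
```

```text
t 4.23 pos [ 489.3 -286.4  -14.5] psi 80.43 F [-0.2  0.4  0.2] w 81.8
turn -0.07 then [ -0.7   0.5 -14.5]
```

View pics/e.png

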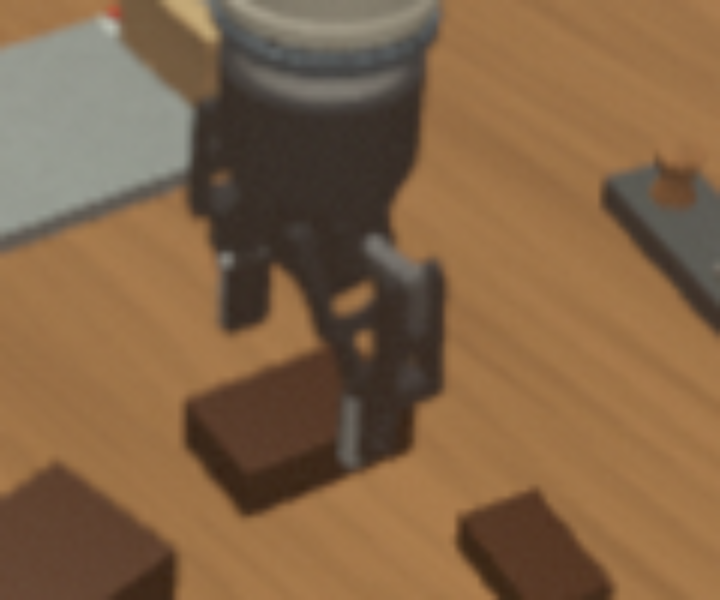

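The view shows the tips now at (339,244) and (360,267), roughly 17 mm above the bench and straddling the block. I go 8 mm lower and close.

Emit:
{"op": "apply_moves", "data": {
  "increments": [
    {"translation": [0, 0, 4], "turn": 0},
    {"translation": [0, 0, 4], "turn": 0},
    {"translation": [0, 0, 0], "turn": 0}
  ]
}}

```text
clock: 4.48
position: [0.4895, -0.2866, -0.0224]
ee_rot: [-0.0, 0.083, 0.997, 0.0]
ft_force: [-1.2, 0.7, -0.3]
gripper_width: 0.0821
grip_force: 0.0
```

Emit:
{"op": "apply_moves", "data": {
  "increments": [
    {"translation": [0, 0, 0], "turn": 0},
    {"translation": [0, 0, 0], "turn": 0},
    {"translation": [0, 0, 0], "turn": 0},
    {"translation": [0, 0, 0], "turn": 0},
    {"translation": [0, 0, 0], "turn": 0}
  ],
  "claw": 40
}}

```text
clock: 4.9
position: [0.4901, -0.287, -0.021]
ee_rot: [0.0, 0.083, 0.997, -0.0]
ft_force: [-0.4, -0.1, 5.1]
gripper_width: 0.0481
grip_force: 62.3
```

Emit:
{"op": "apply_moves", "data": {
  "increments": [
    {"translation": [0, 0, -20], "turn": 0},
    {"translation": [0, 0, -30], "turn": 0},
    {"translation": [0, 0, -30], "turn": 0},
    {"translation": [-4, 30, 0], "turn": -1.8},
    {"translation": [-5, 38, 0], "turn": 0}
  ]
}}

```text
clock: 5.32
position: [0.5108, -0.2229, 0.0608]
ee_rot: [0.003, 0.069, 0.998, -0.001]
ft_force: [-0.3, -0.4, -1.9]
gripper_width: 0.0482
grip_force: 62.2
```

Emit:
{"op": "apply_moves", "data": {
  "increments": [
    {"translation": [-5, 38, 0], "turn": 0},
    {"translation": [-5, 38, 0], "turn": 0},
    {"translation": [-5, 38, 0], "turn": 0},
    {"translation": [-4, 35, 0], "turn": 0},
    {"translation": [0, 20, 0], "turn": 0}
  ]
}}

```text
clock: 5.73
position: [0.5516, -0.0528, 0.0587]
ee_rot: [0.001, 0.067, 0.998, 0.0]
ft_force: [-0.5, 0.8, -1.0]
gripper_width: 0.0482
grip_force: 62.2
```

Emit:
{"op": "apply_moves", "data": {
  "increments": [
    {"translation": [0, 0, 15], "turn": 0},
    {"translation": [0, 0, 15], "turn": 0},
    {"translation": [0, 0, 0], "turn": 0},
    {"translation": [0, 0, 0], "turn": 0}
  ]
}}

```text
clock: 6.07
position: [0.5498, -0.0559, 0.0279]
ee_rot: [-0.001, 0.068, 0.998, 0.0]
ft_force: [-0.3, -0.1, -0.1]
gripper_width: 0.0478
grip_force: 62.2
```

```bash
python3 -c "
from h import *
go(549,-56,-9.5,82.3)
i,d=get_image('side');save(cv2.resize(i[130:250,240:400],(800,600)),'f.png')"
```

```text
t 6.07 pos [549.8 -55.9  27.9] psi 82.25 F [-0.3 -0.1 -0.1] w 47.8
turn -0.05 then [ 0.8 -0.2 37.4]
```

View pics/f.png

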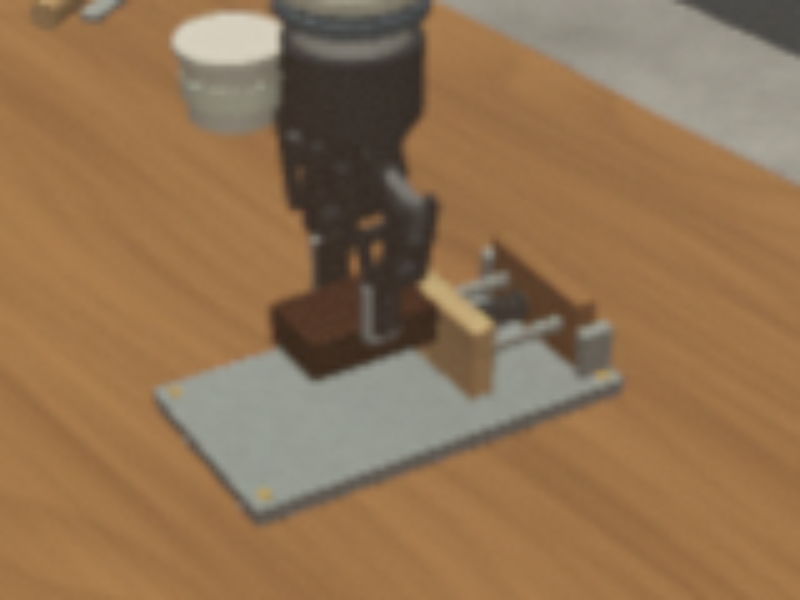

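The walnut is held level above the bed, between the bed edge and the pad. Lowering it.

Emit:
{"op": "apply_moves", "data": {
  "increments": [
    {"translation": [0, 0, 15], "turn": 0},
    {"translation": [0, 0, 12], "turn": 0},
    {"translation": [0, 0, 5], "turn": 0},
    {"translation": [0, 0, 3], "turn": 0},
    {"translation": [0, 0, 0], "turn": 0}
  ]
}}

```text
clock: 6.53
position: [0.5502, -0.0562, -0.0071]
ee_rot: [-0.001, 0.068, 0.998, 0.0]
ft_force: [0.0, -0.5, -0.5]
gripper_width: 0.0483
grip_force: 62.2
```

Emit:
{"op": "apply_moves", "data": {
  "increments": [
    {"translation": [0, 0, 1.5], "turn": 0},
    {"translation": [0, 0, 1], "turn": 0},
    {"translation": [0, 0, 0], "turn": 0}
  ]
}}

```text
clock: 6.78
position: [0.5508, -0.0561, -0.0089]
ee_rot: [0.0, 0.068, 0.998, -0.0]
ft_force: [0.1, -0.4, -1.0]
gripper_width: 0.0476
grip_force: 62.2
```

Emit:
{"op": "apply_moves", "data": {
  "increments": [
    {"translation": [0, 0, 1], "turn": 0},
    {"translation": [0, 0, 0], "turn": 0}
  ]
}}

```text
clock: 6.95
position: [0.5508, -0.056, -0.009]
ee_rot: [0.0, 0.068, 0.998, -0.0]
ft_force: [-3.0, 0.4, 10.8]
gripper_width: 0.0481
grip_force: 63.4
```

Emit:
{"op": "apply_moves", "data": {
  "increments": [
    {"translation": [0, 0, 0], "turn": 0},
    {"translation": [0, 0, 0], "turn": 0},
    {"translation": [0, 0, 0], "turn": 0},
    {"translation": [0, 0, 0], "turn": 0},
    {"translation": [0, 0, 0], "turn": 0}
  ],
  "claw": 78
}}

```text
clock: 7.37
position: [0.5506, -0.056, -0.0102]
ee_rot: [-0.0, 0.068, 0.998, -0.0]
ft_force: [0.3, 0.4, -0.2]
gripper_width: 0.0783
grip_force: 0.0
```

Emit:
{"op": "apply_moves", "data": {
  "increments": [
    {"translation": [0, 0, -30], "turn": 0},
    {"translation": [0, 0, -40], "turn": 0},
    {"translation": [0, 0, -40], "turn": 0},
    {"translation": [0, 20, 0], "turn": 0},
    {"translation": [0, 40, 0], "turn": 0}
  ]
}}

```text
clock: 7.78
position: [0.5607, 0.0013, 0.1028]
ee_rot: [0.003, 0.069, 0.998, -0.0]
ft_force: [1.1, 0.7, -0.9]
gripper_width: 0.0778
grip_force: 0.0
```

Emit:
{"op": "apply_moves", "data": {
  "increments": [
    {"translation": [0, 40, 0], "turn": 0},
    {"translation": [0, 40, 0], "turn": 0},
    {"translation": [0, 40, 0], "turn": 0},
    {"translation": [0, 40, 0], "turn": 0},
    {"translation": [0, 40, 0], "turn": 0}
  ]
}}

```text
clock: 8.2
position: [0.5856, 0.2036, 0.0998]
ee_rot: [-0.0, 0.068, 0.998, -0.0]
ft_force: [0.6, -0.8, 1.2]
gripper_width: 0.0782
grip_force: 0.0
```

```bash
python3 -c "
from h import *
go(456.5,304.9,40,71.9)
i,d=get_image('top');P=pts('top',d);A=np.ones(d.shape,bool)
hsv=cv2.cvtColor(i,cv2.COLOR_RGB2HSV);M=np.zeros(d.shape,np.uint8);M[175:232,285:345]=((hsv[...,2]<85)&(hsv[...,1]>90))[175:232,285:345]
c=max(cv2.findContours(M,0,cv2.CHAIN_APPROX_NONE)[0],key=cv2.contourArea).reshape(-1,2)
r=cv2.minAreaRect(plane('top',c,.037).astype(np.float32));print(r)
j,e=get_image('side');Q=pts('side',e)
print('sideW',rect(Q,cv2.cvtColor(j,cv2.COLOR_RGB2HSV)[...,2]<95,.025,.045,(285,170,345,215)))
for n,c in(('j',np.array(r[0])),):
  v=c-[563.7,-58];y=np.radians(-7.7);print(v@[np.cos(y),np.sin(y)],v@[-np.sin(y),np.cos(y)])
save(np.hstack([cv2.resize(i[135:235,285:345],(360,600)),cv2.resize(j[170:240,265:375],(440,280)) if 0 else cv2.resize(j[160:240,265:345],(440,600))]),'g.png')"
```

```text
t 8.2 pos [585.6 203.6  99.8] psi 82.23 F [ 0.6 -0.8  1.2] w 78.2
turn 10.33 then [154.2  56.2  59.8]
((551.880126953125, -55.113426208496094), (46.26347351074219, 79.0597152709961), 82.43293762207031)
sideW (array([588.5, -58.4]), 169.7, 56.2, 0.3, 36.2, 411)
-12.100056623467408 1.2768464304382552
```

View pics/g.png

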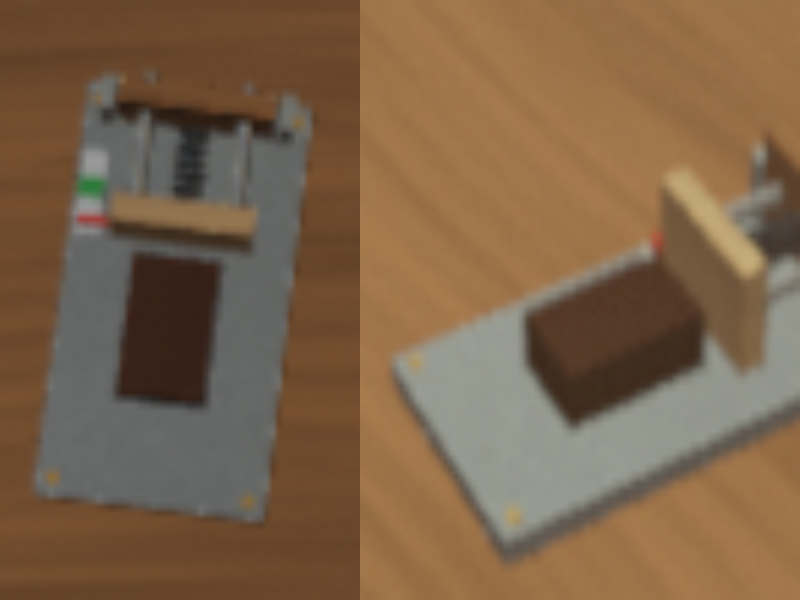

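The view shows the walnut seated flat and square on the bed. It measures jig x -12 mm, y about +1 mm, and 0.1° off, and the pad is untouched. Now the maple.

Emit:
{"op": "apply_moves", "data": {
  "increments": [
    {"translation": [0, 0, 0], "turn": 7.1},
    {"translation": [0, 0, 0], "turn": 3.2},
    {"translation": [36, 13, 10], "turn": 0},
    {"translation": [36, 13, 10], "turn": 0},
    {"translation": [36, 13, 10], "turn": 0}
  ],
  "claw": 82
}}

```text
clock: 8.72
position: [0.4943, 0.2721, 0.0695]
ee_rot: [0.0, 0.158, 0.987, 0.0]
ft_force: [0.4, 0.9, -0.6]
gripper_width: 0.0821
grip_force: 0.0
```

Emit:
{"op": "apply_moves", "data": {
  "increments": [
    {"translation": [36, 13, 10], "turn": 0},
    {"translation": [10, 4, 10], "turn": 0},
    {"translation": [0, 0, 0], "turn": 0},
    {"translation": [0, 0, 0], "turn": 0}
  ]
}}

```text
clock: 9.05
position: [0.4564, 0.3024, 0.0496]
ee_rot: [-0.0, 0.156, 0.988, -0.0]
ft_force: [0.2, 0.5, 0.7]
gripper_width: 0.0819
grip_force: 0.0
```

```bash
python3 -c "
from h import *
go(456.5,304.9,-21,71.9)
j,e=get_image('side');Q=pts('side',e)
print(rect(Q,np.ones(e.shape,bool),.017,.033,(200,155,240,180)))"
```

```text
t 9.05 pos [456.4 302.4  49.6] psi 72.03 F [0.2 0.5 0.7] w 81.9
turn 0.13 then [ 0.7  2.4 70.6]
(array([451.7, 304.5]), 81.3, 57.3, -22.0, 22.7, 215)
```

Emit:
{"op": "apply_moves", "data": {
  "increments": [
    {"translation": [0, 2, 25], "turn": 0},
    {"translation": [0, 0, 25], "turn": 0},
    {"translation": [0, 0, 13], "turn": 0},
    {"translation": [0, 0, 7], "turn": 0},
    {"translation": [0, 0, 0], "turn": 0}
  ]
}}

```text
clock: 9.52
position: [0.4578, 0.3034, -0.0211]
ee_rot: [-0.0, 0.158, 0.987, -0.001]
ft_force: [-0.5, -0.2, -0.4]
gripper_width: 0.0821
grip_force: 0.0
```

Emit:
{"op": "apply_moves", "data": {
  "increments": [
    {"translation": [0, 0, 0], "turn": 0},
    {"translation": [0, 0, 0], "turn": 0},
    {"translation": [0, 0, 0], "turn": 0},
    {"translation": [0, 0, 0], "turn": 0},
    {"translation": [0, 0, 0], "turn": 0}
  ],
  "claw": 40
}}

```text
clock: 9.93
position: [0.4584, 0.3048, -0.0185]
ee_rot: [0.001, 0.157, 0.988, 0.001]
ft_force: [0.8, -1.3, 7.9]
gripper_width: 0.0476
grip_force: 60.6
```

Emit:
{"op": "apply_moves", "data": {
  "increments": [
    {"translation": [0, 0, -20], "turn": 0},
    {"translation": [0, 0, -40], "turn": 0},
    {"translation": [0, 0, -40], "turn": 0},
    {"translation": [0, 0, -20], "turn": 0},
    {"translation": [0, 0, 0], "turn": 0}
  ]
}}

```text
clock: 10.35
position: [0.4605, 0.3066, 0.1058]
ee_rot: [0.004, 0.157, 0.988, 0.003]
ft_force: [1.2, 0.5, -0.4]
gripper_width: 0.0476
grip_force: 62.5
```

```bash
python3 -c "
from h import *
go(551.5,-56.5,40,82.3)
i,d=get_image('top');P=pts('top',d)
j,e=get_image('side');Q=pts('side',e)
hj=cv2.cvtColor(j,cv2.COLOR_RGB2HSV)
save(cv2.resize(j[90:190,170:290],(720,600)),'i.png')"
```

```text
t 10.35 pos [460.5 306.6 105.8] psi 71.94 F [ 1.2  0.5 -0.4] w 47.6
turn -10.36 then [-138.8 -347.7   65.8]
```

View pics/i.png

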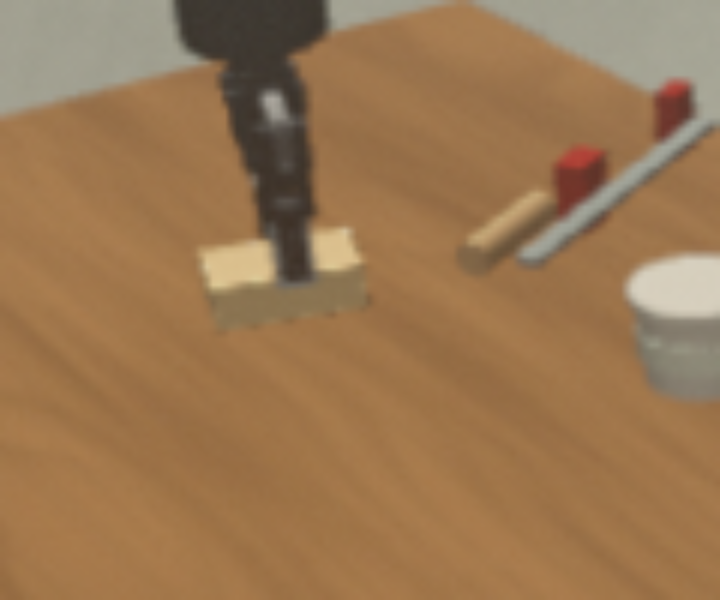

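The maple is lifted (side px about (217,137)), gripped mid-length, level. Carrying it over the walnut.

Emit:
{"op": "apply_moves", "data": {
  "increments": [
    {"translation": [0, 0, 0], "turn": -7.1},
    {"translation": [0, 0, 0], "turn": -3.3},
    {"translation": [-14, -34.7, 0], "turn": 0},
    {"translation": [-14, -34.7, 0], "turn": 0},
    {"translation": [-14, -34.7, 0], "turn": 0}
  ]
}}

```text
clock: 10.87
position: [0.4839, 0.1945, 0.0984]
ee_rot: [-0.001, 0.066, 0.998, -0.001]
ft_force: [1.1, 0.1, -0.7]
gripper_width: 0.0474
grip_force: 62.5
```

Emit:
{"op": "apply_moves", "data": {
  "increments": [
    {"translation": [-14, -34.7, 0], "turn": 0},
    {"translation": [-14, -34.7, 0], "turn": 0},
    {"translation": [-14, -34.7, 0], "turn": 0},
    {"translation": [-14, -34.7, 0], "turn": 0},
    {"translation": [-14, -34.7, 0], "turn": 0}
  ]
}}

```text
clock: 11.28
position: [0.5302, 0.0126, 0.0985]
ee_rot: [-0.001, 0.067, 0.998, -0.0]
ft_force: [1.3, 0.6, 0.3]
gripper_width: 0.0474
grip_force: 62.5
```

Emit:
{"op": "apply_moves", "data": {
  "increments": [
    {"translation": [-14, -34.7, 0], "turn": 0},
    {"translation": [-14, -34.7, 15], "turn": 0},
    {"translation": [0, 0, 25], "turn": 0},
    {"translation": [0, 0, 15], "turn": 0},
    {"translation": [0, 0, 0], "turn": 0}
  ]
}}

```text
clock: 11.7
position: [0.5461, -0.0585, 0.0406]
ee_rot: [-0.004, 0.068, 0.998, 0.0]
ft_force: [-1.6, 0.7, -0.7]
gripper_width: 0.0475
grip_force: 62.5
```

Emit:
{"op": "apply_moves", "data": {
  "increments": [
    {"translation": [0, 0, 0], "turn": 0},
    {"translation": [0, 0, 0], "turn": 0},
    {"translation": [0, 0, 0], "turn": 0}
  ]
}}

```text
clock: 11.95
position: [0.5503, -0.0577, 0.0457]
ee_rot: [0.001, 0.066, 0.998, -0.0]
ft_force: [0.4, -0.2, 0.1]
gripper_width: 0.0476
grip_force: 62.5
```

```bash
python3 -c "
from h import *
go(553,-56.3,20,82.3)"
```

```text
t 11.95 pos [550.3 -57.7  45.7] psi 82.38 F [ 0.4 -0.2  0.1] w 47.6
turn 0.08 then [-2.5  1.7 25.7]
```

Emit:
{"op": "apply_moves", "data": {
  "increments": [
    {"translation": [-2.5, 1.7, 0], "turn": 0},
    {"translation": [0, 0, 12], "turn": 0},
    {"translation": [0, 0, 9], "turn": 0},
    {"translation": [0, 0, 4], "turn": 0},
    {"translation": [0, 0, 0], "turn": 0}
  ]
}}

```text
clock: 12.37
position: [0.5517, -0.0565, 0.0189]
ee_rot: [-0.001, 0.067, 0.998, 0.0]
ft_force: [-0.3, 0.9, -0.6]
gripper_width: 0.0475
grip_force: 62.5
```

Emit:
{"op": "apply_moves", "data": {
  "increments": [
    {"translation": [0, 0, 0], "turn": 0},
    {"translation": [0, 0, 0], "turn": 0}
  ]
}}

```text
clock: 12.53
position: [0.5521, -0.0567, 0.0194]
ee_rot: [-0.0, 0.067, 0.998, 0.0]
ft_force: [0.1, 0.1, -1.5]
gripper_width: 0.0474
grip_force: 62.5
```

Emit:
{"op": "apply_moves", "data": {
  "increments": [
    {"translation": [0, 0, 1], "turn": 0},
    {"translation": [0, 0, 0], "turn": 0}
  ]
}}

```text
clock: 12.7
position: [0.5524, -0.0567, 0.0187]
ee_rot: [-0.0, 0.067, 0.998, -0.0]
ft_force: [-0.6, 0.1, -0.4]
gripper_width: 0.0479
grip_force: 62.5
```

Emit:
{"op": "apply_moves", "data": {
  "increments": [
    {"translation": [0, 0, 1], "turn": 0},
    {"translation": [0, 0, 0], "turn": 0}
  ]
}}

```text
clock: 12.87
position: [0.5525, -0.0567, 0.0186]
ee_rot: [-0.0, 0.067, 0.998, -0.0]
ft_force: [-2.4, 0.1, 8.0]
gripper_width: 0.0477
grip_force: 63.5
```

```bash
python3 -c "
from h import *
go(553,-56.3,16,82.3)"
```

```text
t 12.87 pos [552.5 -56.7  18.6] psi 82.33 F [-2.4  0.1  8. ] w 47.7
turn 0.03 then [-0.5  0.5  2.6]
```

Emit:
{"op": "apply_moves", "data": {
  "increments": [
    {"translation": [0, 0, -1], "turn": 0},
    {"translation": [0, 0, 0], "turn": 0},
    {"translation": [0, 0, 0], "turn": 0},
    {"translation": [0, 0, 0], "turn": 0},
    {"translation": [0, 0, 0], "turn": 0}
  ],
  "claw": 78
}}

```text
clock: 13.28
position: [0.5524, -0.0567, 0.0187]
ee_rot: [-0.0, 0.067, 0.998, 0.0]
ft_force: [-0.6, -0.7, -0.3]
gripper_width: 0.0782
grip_force: 0.0
```

Emit:
{"op": "apply_moves", "data": {
  "increments": [
    {"translation": [0, 0, -20], "turn": 0},
    {"translation": [0, 0, -40], "turn": 0},
    {"translation": [0, 0, -20], "turn": 0},
    {"translation": [40, 0, 0], "turn": 0},
    {"translation": [40, 0, 0], "turn": 0}
  ]
}}

```text
clock: 13.7
position: [0.4751, -0.0463, 0.1004]
ee_rot: [0.002, 0.067, 0.998, -0.0]
ft_force: [-0.5, 0.9, -0.5]
gripper_width: 0.0779
grip_force: 0.0
```

Emit:
{"op": "apply_moves", "data": {
  "increments": [
    {"translation": [40, 0, 0], "turn": 0},
    {"translation": [40, 0, 0], "turn": 0},
    {"translation": [0, 0, 0], "turn": 0}
  ],
  "claw": 30
}}

```text
clock: 13.95
position: [0.3844, -0.0343, 0.0973]
ee_rot: [-0.004, 0.067, 0.998, 0.0]
ft_force: [-0.1, 0.1, -0.3]
gripper_width: 0.0431
grip_force: 0.0
```

```bash
cat >> h.py <<'E'
def jig(c):
    v=np.asarray(c)-[563.7,-58];y=np.radians(-7.7);return np.round([v@[np.cos(y),np.sin(y)],v@[-np.sin(y),np.cos(y)]],1)
E
python3 -c "
from h import *
go(481,-47,40,82.3)
i,d=get_image('top');np.savez('/tmp/t2',i=i,d=d);P=pts('top',d);A=np.ones(d.shape,bool)
r=rect(P,A,.052,.075,(285,176,345,230));print(r,jig(r[0]))
hsv=cv2.cvtColor(i,cv2.COLOR_RGB2HSV);print(hsv[195,314])
H,S,V=[hsv[...,k] for k in range(3)]
M=np.zeros(d.shape,np.uint8);M[176:225,290:340]=((S>50)&(V>120))[176:225,290:340]
c=max(cv2.findContours(M,0,cv2.CHAIN_APPROX_NONE)[0],key=cv2.contourArea).reshape(-1,2)
r=cv2.minAreaRect(plane('top',c,.062).astype(np.float32));print(r,jig(r[0]))
W=np.zeros(d.shape,bool);W[176:225,290:340]=((V<80)&(S>90))[176:225,290:340];print('dark px',W.sum())
save(np.hstack([cv2.resize(i[135:235,285:345],(360,600)),cv2.resize(get_image('side')[0][160:240,265:345],(440,600))]),'j.png')"
```

```text
t 13.95 pos [384.4 -34.3  97.3] psi 82.34 F [-0.1  0.1 -0.3] w 43.1
turn 0.04 then [-97.5   0.4  57.3]
(array([549.8, -57. ]), 80.2, 49.6, -7.9, 60.8, 376) [-13.9  -0.9]
[ 20 113 188]
((464.7344970703125, -33.505741119384766), (103.27222442626953, 61.47321701049805), 89.07550811767578) [-101.4   11. ]
dark px 12
```

Emit:
{"op": "apply_moves", "data": {
  "increments": [
    {"translation": [-32, 0, 0], "turn": 0},
    {"translation": [-32, 0, 0], "turn": 0},
    {"translation": [-30, 0, 20], "turn": 0},
    {"translation": [0, 0, 30], "turn": 0},
    {"translation": [0, 0, 20], "turn": 0}
  ]
}}

```text
clock: 14.47
position: [0.4906, -0.0484, 0.0273]
ee_rot: [0.001, 0.067, 0.998, -0.0]
ft_force: [-0.2, -0.5, 0.3]
gripper_width: 0.0296
grip_force: 0.0
```

Emit:
{"op": "apply_moves", "data": {
  "increments": [
    {"translation": [0, 0, 15], "turn": 0},
    {"translation": [0, 0, 5], "turn": 0},
    {"translation": [0, 0, 0], "turn": 0},
    {"translation": [0, 0, 0], "turn": 0}
  ]
}}

```text
clock: 14.8
position: [0.488, -0.048, 0.0091]
ee_rot: [0.0, 0.067, 0.998, -0.0]
ft_force: [-0.5, 1.0, -0.2]
gripper_width: 0.0303
grip_force: 0.0
```

```bash
python3 -c "
from h import *
go(481,-47,-14,82.3)
j,e=get_image('side');Q=pts('side',e)*1000
# dark finger pixels: lowest height behind the pile
v=Q-[563.7,-58,0];y=np.radians(-7.7);jx=v[...,0]*np.cos(y)+v[...,1]*np.sin(y);jy=-v[...,0]*np.sin(y)+v[...,1]*np.cos(y)
m=(cv2.cvtColor(j,cv2.COLOR_RGB2HSV)[...,2]<90)&(jx>-115)&(jx<-58)&(abs(jy)<60)&(Q[...,2]>3)&(Q[...,2]<160)
m=cv2.erode(m.astype(np.uint8),np.ones((2,2)))>0
for lo in range(0,110,10):
  k=m&(Q[...,2]>=lo)&(Q[...,2]<lo+10)
  if k.sum(): print(lo,k.sum(),np.round([*np.percentile(jx[k],[5,95]),*np.percentile(jy[k],[5,95])]))
save(cv2.resize(j[140:240,250:370],(720,600)),'k.png')"
```

```text
t 14.8 pos [488.  -48.    9.1] psi 82.33 F [-0.5  1.  -0.2] w 30.3
turn 0.03 then [ 7.1  0.1 23.1]
40 7 [-81. -73. -21.  18.]
50 23 [-84. -73. -29.  18.]
60 19 [-84. -73. -28.  16.]
70 22 [-88. -73. -29.  17.]
80 14 [-90. -77. -26.  20.]
90 44 [-91. -69. -46.  34.]
100 42 [-90. -70. -51.  39.]
```

View pics/k.png

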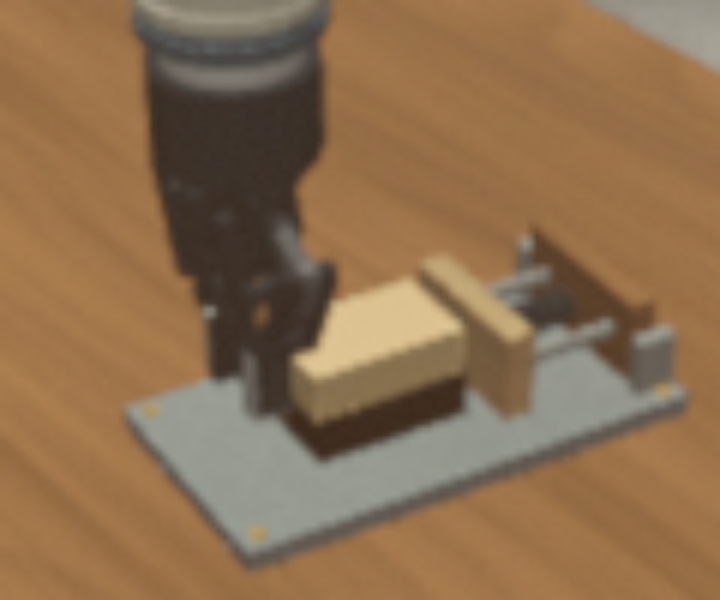

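The view shows the pile square and flush on the bed, and the fingers behind it with tips about 45 mm up at reported z=9 mm. I lower 22 mm so they bear on both blocks, then push gently.

Emit:
{"op": "apply_moves", "data": {
  "increments": [
    {"translation": [0, 0, 8], "turn": 0},
    {"translation": [0, 0, 7], "turn": 0},
    {"translation": [0, 0, 4], "turn": 0},
    {"translation": [0, 0, 3], "turn": 0},
    {"translation": [0, 0, 0], "turn": 0}
  ]
}}

```text
clock: 15.27
position: [0.4866, -0.0479, -0.0137]
ee_rot: [-0.0, 0.067, 0.998, 0.0]
ft_force: [-0.6, 0.1, 0.4]
gripper_width: 0.0302
grip_force: 0.0
```

Emit:
{"op": "apply_moves", "data": {
  "increments": [
    {"translation": [-4, 0, 0], "turn": 0},
    {"translation": [-4, 0, 0], "turn": 0},
    {"translation": [-4, 0, 0], "turn": 0},
    {"translation": [-3, 0, 0], "turn": 0},
    {"translation": [-2, 0, 0], "turn": 0}
  ]
}}

```text
clock: 15.68
position: [0.5044, -0.0502, -0.013]
ee_rot: [0.0, 0.067, 0.998, -0.0]
ft_force: [-1.1, 0.1, 1.7]
gripper_width: 0.0299
grip_force: 0.7
```

Emit:
{"op": "apply_moves", "data": {
  "increments": [
    {"translation": [-2, 0, 0], "turn": 0},
    {"translation": [-2, 0, 0], "turn": 0},
    {"translation": [-2, 0, 0], "turn": 0},
    {"translation": [-2, 0, 0], "turn": 0},
    {"translation": [-2, 0, 0], "turn": 0}
  ]
}}

```text
clock: 16.1
position: [0.5132, -0.0514, -0.0132]
ee_rot: [-0.001, 0.067, 0.998, 0.0]
ft_force: [-5.3, 1.5, 5.7]
gripper_width: 0.03
grip_force: 2.6
```

```bash
cat >> h.py <<'E'
def look():
    i,d=get_image('top');P=pts('top',d);A=np.ones(d.shape,bool)
    h=cv2.cvtColor(i,cv2.COLOR_RGB2HSV);H,S,V=[h[...,k] for k in range(3)]
    red=((H<8)|(H>172))&(S>150)&(V>110);g=(H>40)&(H<85)&(S>80)
    for n,m in(('red',red),('green',g)):
        m=m.copy();m[:,:290]=0;m[:,312]=0;m[:,312:]=0;m[:150]=0;m[200:]=0
        v,u=np.nonzero(m)
        if len(u): w=plane('top',np.c_[u,v],.012);print(n,len(u),jig(w.mean(0)),jig(w[np.argmin(w[:,0])]),jig(w[np.argmax(w[:,0])]))
        else: print(n,0)
    s=read_state();p=s['position']*1000;a=np.radians(-7.7)
    print('t',round(s['clock'],2),'tool jig',jig(p[:2]),'z',round(p[2],1),'Fx',round(s['ft_force'][:2]@[np.cos(a),np.sin(a)],2),'F',np.round(s['ft_force'],1))
    j,e=get_image('side');Q=pts('side',e)*1000
    v=Q-[563.7,-58,0];jx=v[...,0]*np.cos(a)+v[...,1]*np.sin(a);jy=-v[...,0]*np.sin(a)+v[...,1]*np.cos(a)
    h=cv2.cvtColor(j,cv2.COLOR_RGB2HSV)
    wood=(h[...,1]>80)&(h[...,2]>110)
    # rear face & side faces on right
    for n,m,lo,hi in(('maple',wood,40,58),('walnut',(h[...,2]<90)&(h[...,1]>80),15,34)):
        k=m&(Q[...,2]>lo)&(Q[...,2]<hi)&(abs(jy+25)<7)&(jx>-75)&(jx<66);k[:,:265]=0
        if k.sum()>5: print(n,k.sum(),'x',np.round(np.percentile(jx[k],[3,97]),1),'y',np.round(np.median(jy[k]),1))
    return i,j
E
python3 -c "
from h import *
look()"
```

```text
red 0
green 0
t 16.15 tool jig [-50.4  -0.2] z -13.1 Fx -2.94 F [-2.9  0.5  1.6]
maple 133 x [-38.   39.5] y -24.0
walnut 133 x [-41.   37.1] y -22.9
```

Emit:
{"op": "apply_moves", "data": {
  "increments": [
    {"translation": [-2, 0, 0], "turn": 0},
    {"translation": [-2, 0, 0], "turn": 0},
    {"translation": [-2, 0, 0], "turn": 0},
    {"translation": [-2, 0, 0], "turn": 0},
    {"translation": [0, 0, 0], "turn": 0}
  ]
}}

```text
clock: 16.62
position: [0.5194, -0.0523, -0.0133]
ee_rot: [-0.002, 0.067, 0.998, 0.0]
ft_force: [-10.3, 1.9, 10.9]
gripper_width: 0.0299
grip_force: 4.9
```

Emit:
{"op": "apply_moves", "data": {
  "increments": [
    {"translation": [-2, 0, 0], "turn": 0},
    {"translation": [-2, 0, 0], "turn": 0},
    {"translation": [-2, 0, 0], "turn": 0},
    {"translation": [0, 0, 0], "turn": 0},
    {"translation": [0, 0, 0], "turn": 0}
  ]
}}

```text
clock: 17.03
position: [0.5235, -0.0528, -0.0134]
ee_rot: [-0.004, 0.067, 0.998, 0.0]
ft_force: [-15.9, 2.9, 16.7]
gripper_width: 0.0297
grip_force: 7.4
```

```bash
cat >> h.py <<'E'
def padx():
    a=np.radians(-7.7)
    for n in('side','top'):
        j,e=get_image(n);Q=pts(n,e)*1000
        v=Q-[563.7,-58,0];jx=v[...,0]*np.cos(a)+v[...,1]*np.sin(a);jy=-v[...,0]*np.sin(a)+v[...,1]*np.cos(a)
        k=(Q[...,2]>50)&(Q[...,2]<68)&(jx>30)&(jx<98)&(jy<-29)&(jy>-42)
        if k.sum()>5: print(n,'pad side end n',k.sum(),'x',np.round(np.percentile(jx[k],[3,50,97]),1))
        h=cv2.cvtColor(j,cv2.COLOR_RGB2HSV);r=((h[...,0]<8)|(h[...,0]>172))&(h[...,1]>130)&(h[...,2]>90)&(jx>30)&(jx<90)&(jy>30)&(jy<70)&(Q[...,2]<40)
        g=(h[...,0]>40)&(h[...,0]<85)&(h[...,1]>70)&(jx>40)&(jx<95)&(jy>30)&(jy<75)
        for q,m in(('red',r),('green',g)):
            if m.sum(): print(n,q,m.sum(),np.round([jx[m].mean(),jy[m].mean(),Q[...,2][m].mean()],1))
E
python3 -c "
from h import *
look();padx()"
```

```text
red 0
green 0
t 17.08 tool jig [-40.5  -0.2] z -13.4 Fx -16.02 F [-15.8   3.   16.2]
maple 127 x [-26.2  50.2] y -23.7
walnut 132 x [-30.4  46.9] y -23.0
side pad side end n 29 x [48.2 56.4 63.8]
```

Fz rises as fast as Fx, so a knuckle above the fingers is wedging on the maple's top edge, and the walnut seems to lag by about 3 mm. I back off, raise the fingers 8 mm and push again.

Emit:
{"op": "apply_moves", "data": {
  "increments": [
    {"translation": [4, 0, 0], "turn": 0},
    {"translation": [4, 0, 0], "turn": 0},
    {"translation": [4, 0, 0], "turn": 0},
    {"translation": [8, 0, 0], "turn": 0},
    {"translation": [10, 0, 0], "turn": 0}
  ]
}}

```text
clock: 17.65
position: [0.4987, -0.0495, -0.0129]
ee_rot: [0.001, 0.067, 0.998, -0.0]
ft_force: [0.7, -1.0, 0.6]
gripper_width: 0.0299
grip_force: 0.0
```

Emit:
{"op": "apply_moves", "data": {
  "increments": [
    {"translation": [0, 0, -4], "turn": 0},
    {"translation": [0, 0, -4], "turn": 0},
    {"translation": [0, 0, 0], "turn": 0},
    {"translation": [0, 0, 0], "turn": 0}
  ],
  "claw": 10
}}

```text
clock: 17.98
position: [0.4991, -0.0495, -0.0045]
ee_rot: [0.001, 0.067, 0.998, -0.0]
ft_force: [0.2, -0.1, -0.4]
gripper_width: 0.01
grip_force: 0.0
```

```bash
python3 -c "
from h import *
i,j=look();padx()
import numpy as np
j,e=get_image('side');Q=pts('side',e)*1000;a=np.radians(-7.7)
v=Q-[563.7,-58,0];jx=v[...,0]*np.cos(a)+v[...,1]*np.sin(a);jy=-v[...,0]*np.sin(a)+v[...,1]*np.cos(a)
h=cv2.cvtColor(j,cv2.COLOR_RGB2HSV)
for lo in range(12,110,6):
  k=(h[...,2]<90)&(jx>-110)&(jx<-42)&(abs(jy)<60)&(Q[...,2]>=lo)&(Q[...,2]<lo+6)
  if k.sum()>2: print(lo,k.sum(),np.round([*np.percentile(jx[k],[5,95]),*np.percentile(jy[k],[5,95])]))
"
```

```text
red 0
green 3 [71.2 54.2] [71.6 50.8] [70.8 57.6]
t 18.03 tool jig [-65.4  -0.3] z -4.7 Fx 1.18 F [1.2 0.3 0.3]
maple 145 x [-42.7  38.8] y -23.6
walnut 127 x [-42.5  34.6] y -22.8
side pad side end n 28 x [35.8 42.  50.7]
top green 4 [71.  55.9 12. ]
12 3 [-44. -42. -18.  11.]
18 8 [-44. -43. -16.  10.]
24 14 [-45. -43. -23.  12.]
30 12 [-73. -43. -22.   9.]
36 10 [-78. -64. -17.   6.]
42 15 [-79. -63. -19.   7.]
48 16 [-77. -44. -19.   5.]
54 15 [-79. -61. -18.   6.]
60 11 [-79. -62. -18.   8.]
66 6 [-80. -75. -18.  -8.]
72 14 [-81. -59. -31.  11.]
78 28 [-80. -63. -37.  29.]
84 27 [-80. -60. -39.  38.]
90 27 [-82. -60. -45.  39.]
96 42 [-85. -64. -50.  43.]
102 36 [-85. -63. -54.  47.]
108 37 [-85. -64. -58.  47.]
```

Emit:
{"op": "apply_moves", "data": {
  "increments": [
    {"translation": [-3, 0, 4], "turn": 0},
    {"translation": [-4, 0, 0], "turn": 0},
    {"translation": [-4, 0, 0], "turn": 0},
    {"translation": [-3, 0, 0], "turn": 0},
    {"translation": [-2, 0, 0], "turn": 0}
  ]
}}

```text
clock: 18.65
position: [0.5136, -0.0515, -0.0093]
ee_rot: [-0.001, 0.067, 0.998, 0.0]
ft_force: [-4.2, 0.7, 3.3]
gripper_width: 0.0101
grip_force: 2.2
```

Emit:
{"op": "apply_moves", "data": {
  "increments": [
    {"translation": [-2, 0, 0], "turn": 0},
    {"translation": [-2, 0, 0], "turn": 0},
    {"translation": [-2, 0, 0], "turn": 0},
    {"translation": [-1, 0, 0], "turn": 0},
    {"translation": [0, 0, 0], "turn": 0}
  ]
}}

```text
clock: 19.07
position: [0.5187, -0.0522, -0.0094]
ee_rot: [-0.002, 0.067, 0.998, 0.0]
ft_force: [-6.7, 1.5, 4.8]
gripper_width: 0.0099
grip_force: 3.6
```

Emit:
{"op": "apply_moves", "data": {
  "increments": [
    {"translation": [-2, 0, 0], "turn": 0},
    {"translation": [-2, 0, 0], "turn": 0},
    {"translation": [-2, 0, 0], "turn": 0},
    {"translation": [0, 0, 0], "turn": 0},
    {"translation": [0, 0, 0], "turn": 0}
  ]
}}

```text
clock: 19.48
position: [0.5233, -0.0528, -0.0096]
ee_rot: [-0.003, 0.067, 0.998, 0.0]
ft_force: [-10.4, 1.2, 7.2]
gripper_width: 0.0102
grip_force: 5.4
```

```bash
python3 -c "
from h import *
look();padx()"
```

```text
red 0
green 0
t 19.53 tool jig [-40.8  -0.3] z -9.6 Fx -10.28 F [-10.1   1.8   7.7]
maple 145 x [-31.2  51.6] y -23.9
walnut 135 x [-30.7  47.5] y -23.0
side pad side end n 30 x [47.6 54.1 63.7]
```

Emit:
{"op": "apply_moves", "data": {
  "increments": [
    {"translation": [0, 0, -1], "turn": 0},
    {"translation": [0, 0, -0.5], "turn": 0},
    {"translation": [0, 0, 0], "turn": 0}
  ]
}}

```text
clock: 19.93
position: [0.5236, -0.0529, -0.0085]
ee_rot: [-0.003, 0.067, 0.998, 0.0]
ft_force: [-7.1, 0.8, -1.8]
gripper_width: 0.0094
grip_force: 3.5
```

Emit:
{"op": "apply_moves", "data": {
  "increments": [
    {"translation": [0, 0, -1], "turn": 0},
    {"translation": [0, 0, 0], "turn": 0},
    {"translation": [0, 0, 0], "turn": 0}
  ]
}}

```text
clock: 20.18
position: [0.5236, -0.0529, -0.0076]
ee_rot: [-0.003, 0.067, 0.998, 0.0]
ft_force: [-6.3, 1.6, -1.9]
gripper_width: 0.0096
grip_force: 3.4
```

```bash
python3 -c "
from h import *
look();padx()"
```

```text
red 0
green 0
t 20.23 tool jig [-40.4  -0.3] z -7.6 Fx -6.96 F [-6.9  0.9 -1. ]
maple 143 x [-30.9  50.7] y -23.7
walnut 130 x [-30.3  47.4] y -22.9
side pad side end n 26 x [49.4 55.1 63.1]
```

Emit:
{"op": "apply_moves", "data": {
  "increments": [
    {"translation": [-2, 0, -0.2], "turn": 0},
    {"translation": [-2, 0, -0.2], "turn": 0},
    {"translation": [-2, 0, -0.2], "turn": 0},
    {"translation": [0, 0, 0], "turn": 0},
    {"translation": [0, 0, 0], "turn": 0}
  ]
}}

```text
clock: 20.8
position: [0.5285, -0.0535, -0.0074]
ee_rot: [-0.004, 0.067, 0.998, 0.0]
ft_force: [-7.6, 1.2, -2.8]
gripper_width: 0.0098
grip_force: 4.5
```

```bash
python3 -c "
from h import *
look();padx()"
```

```text
red 0
green 0
t 20.85 tool jig [-35.5  -0.3] z -7.4 Fx -8.42 F [-8.2  2.  -2.5]
maple 147 x [-25.3  55. ] y -23.8
walnut 129 x [-25.7  50.7] y -22.7
side pad side end n 30 x [52.6 60.1 69.2]
```

Emit:
{"op": "apply_moves", "data": {
  "increments": [
    {"translation": [-2, 0, 0], "turn": 0},
    {"translation": [-2, 0, 0], "turn": 0},
    {"translation": [-1, 0, 0], "turn": 0},
    {"translation": [0, 0, 0], "turn": 0},
    {"translation": [0, 0, 0], "turn": 0}
  ]
}}

```text
clock: 21.42
position: [0.5323, -0.0541, -0.0077]
ee_rot: [-0.005, 0.067, 0.998, 0.0]
ft_force: [-10.8, 2.0, -2.6]
gripper_width: 0.0099
grip_force: 5.6
```

Emit:
{"op": "apply_moves", "data": {
  "increments": [
    {"translation": [0, 0, 0], "turn": 0},
    {"translation": [0, 0, 0], "turn": 0},
    {"translation": [0, 0, 0], "turn": 0}
  ]
}}

```text
clock: 21.67
position: [0.5323, -0.0541, -0.0077]
ee_rot: [-0.005, 0.067, 0.998, 0.0]
ft_force: [-11.3, 1.9, -2.0]
gripper_width: 0.0096
grip_force: 5.5
```

```bash
python3 -c "
from h import *
look();padx();padx()
i,d=get_image('top');print(np.round(pts('top',d)[[160,168,175,185,190,195],[305,305,305,310,314,314]]*1000).tolist())
j,e=get_image('side');h=cv2.cvtColor(j,cv2.COLOR_RGB2HSV)
for n,m in(('red',((h[...,0]<8)|(h[...,0]>172))&(h[...,1]>150)&(h[...,2]>60)),('green',(h[...,0]>40)&(h[...,0]<85)&(h[...,1]>60))):
  m=m.copy();m[:,:290]=0;m[:,370:]=0;m[:165]=0;m[215:]=0
  v,u=np.nonzero(m);print(n,len(u),np.c_[u,v][:12].tolist())
  if len(u): print(jig(plane('side',np.c_[u,v],.016).mean(0)))
"
```

```text
red 0
green 0
t 21.72 tool jig [-31.7  -0.3] z -7.7 Fx -11.26 F [-11.2   1.5  -2.8]
maple 140 x [-22.4  59.4] y -23.4
walnut 136 x [-22.   57.5] y -22.7
side pad side end n 27 x [57.7 61.6 72.5]
side pad side end n 23 x [57.8 64.  70.6]
[[551.0, -41.0, 411.0], [531.0, -41.0, 414.0], [516.0, -41.0, 406.0], [467.0, -54.0, 527.0], [450.0, -62.0, 563.0], [437.0, -62.0, 579.0]]
red 0 []
green 0 []
```

Pad travel is about 18–21 mm by three measures: pad end, tool position, and force of about 10–11 N. The fingers pull up on the pile by about 2.5 N, so I relieve that slightly and then check heights.

Emit:
{"op": "apply_moves", "data": {
  "increments": [
    {"translation": [0, 0, 0.4], "turn": 0},
    {"translation": [0, 0, 0.2], "turn": 0},
    {"translation": [0, 0, 0], "turn": 0},
    {"translation": [0, 0, 0], "turn": 0}
  ]
}}

```text
clock: 22.4
position: [0.5324, -0.0541, -0.0083]
ee_rot: [-0.005, 0.067, 0.998, 0.0]
ft_force: [-11.3, 2.7, -2.0]
gripper_width: 0.0099
grip_force: 5.5
```

```bash
python3 -c "
from h import *
a=np.radians(-7.7)
for _ in range(2):
  look();padx()
  j,e=get_image('side');Q=pts('side',e)*1000;h=cv2.cvtColor(j,cv2.COLOR_RGB2HSV)
  v=Q-[563.7,-58,0];jx=v[...,0]*np.cos(a)+v[...,1]*np.sin(a);jy=-v[...,0]*np.sin(a)+v[...,1]*np.cos(a)
  for x0 in(-18,0,20,40):
    k=(jx>x0)&(jx<x0+15)&(abs(jy+8)<12)&(Q[...,2]>52)&(Q[...,2]<80)&(h[...,2]>120);print(x0,k.sum(),np.round(np.median(Q[...,2][k]),1))
  k=(Q[...,2]>60.)&(Q[...,2]<72)&(jx>-30)&(jx<57)&(abs(jy)<35)&(h[...,2]>120)
  print('top rect',cv2.minAreaRect(np.c_[jx[k],jy[k]].astype(np.float32)))
"
```

```text
red 0
green 0
t 22.45 tool jig [-31.5  -0.3] z -8.3 Fx -11.13 F [-10.9   2.3  -1.1]
maple 140 x [-22.   58.1] y -23.8
walnut 131 x [-20.9  56.6] y -22.7
side pad side end n 28 x [57.1 64.2 71. ]
-18 3 61.6
0 15 62.3
20 25 62.4
40 27 61.8
top rect ((17.080007553100586, -0.9688529968261719), (79.55792999267578, 50.12861633300781), 0.26207199692726135)
red 0
green 0
t 22.7 tool jig [-31.6  -0.3] z -8.3 Fx -11.14 F [-11.    1.7  -2.2]
maple 149 x [-21.6  60.3] y -23.6
walnut 130 x [-21.4  56.8] y -23.0
side pad side end n 27 x [57.6 63.7 71.5]
-18 3 61.8
0 17 62.3
20 26 61.9
40 26 61.6
top rect ((16.932281494140625, -0.2349376678466797), (52.62553405761719, 78.67276763916016), 89.78775024414062)
```

The pile is level (top at 62 mm along its whole length), square to 0.3°, centred within 1 mm, and the pad is at about 19–20 mm of travel. Handing in.

```bash
python3 -c "
from bench import job_done
print(job_done())"
```

```text
the job is handed in; nothing more can be done
None
```

The pile is stacked with walnut below and maple flush on top, square and centred, and I handed the job in with the arm still pressing it at about 11 N. The pad stands at roughly 18–21 mm of travel; I inferred that from force, tool position and depth, because the arm hid the pointer from the cameras.

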